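# Lock the wheel controller's cover with its quarter-turn stud

### The arm

A 6-joint arm with a two-finger parallel gripper is mounted at the origin on the work surface; the furniture and walls round the work are solid. World frame = base frame: x ahead of the robot, y to its left, z up, the work surface at z = 0. Lengths are in m, angles in rad, forces in N, time in s.
With the tool pointing down it reaches from about 0.275 to 0.75 m from the base axis. Payload 10.2 kg.
Tool frame: the origin (TCP) lies midway between the tips of the shut fingers; the grasp point (between the pads) lies 19 mm behind it (env.hold_point_z is the distance from the TCP to the grasp point, in m); z points along the fingers, y is the line along which they close (so a half turn about z gives the same grasp; the last joint's range is limited). The gripper opens to 85 mm and grips with 20 to 120 N. Pads are 22 mm wide; open, the fingers measure 114 mm over their backs; the gripper's body (76 mm by 85 mm) begins 54 mm behind the grasp point. The pads swing forward as they close: fully open they stand 13 mm farther back than shut.
Start: joints at [-1.415, 0.313, 1.498, -0, 1.331, -0.223], TCP at [0.194, -0.488, 0.231] pointing down, gripper open.
Joint ranges: [-2.94, 2.94], [-0.97, 2.17], [0.19, 2.56], [-1.23, 4.37], [0.02, 3.11], [-2.88, 2.88]. Speed limits (rad/s): [2.39, 2.39, 3.01, 3.14, 3.14, 3.14].

### API

Orientations are given as a unit quaternion [x, y, z, w].
In Python, from bench import env, kinematics, monitor, eyes, job gives the robot as it stands. The module is installed in compiled form; this text tells all that it offers. Calls block until the motion is done:
- env.reach(position, orientation): joint-space move of the TCP to a pose.
- env.movel(position, velocity=0.15, frame=None, guard=None): straight line of the TCP; frame=None keeps the orientation; velocity is the mean speed in m/s. With guard (N) it stops when the force on the tool has changed by that much, and returns True; else False.
- env.set_joints(angles): joint-space move.
- env.release() and env.close_gripper(effort=None): open the fingers fully, or close them until they stop; effort is the grip in N (None keeps the last).
- env.hold(seconds).
- kinematics.ik(position, orientation): joint angles nearest the present ones, or None.
- monitor.sense(): the state.
- eyes.grab_frame(name): name is "scene" or "top" or "wrist"; returns a dict with "frame" (420x560x3 uint8, red, green, blue), "mtx" (3x3 intrinsics, pixels), "view" (4x4, takes a point from world to camera coordinates). Camera axes: x right, y down, z forward; pixel columns grow to the right and rows downward; lengths in m; the calibration is good to about 2 mm. A picture is of the moment at which its call begins. There is no depth.
A pose or a line that the arm cannot do raises env.MotionError and nothing moves.
- job.hand_in(): hands the job in; it is judged then, once.
The state is a dict: "clock": time; "joints": joint angles; "qvel": joint speeds; "joint_efforts": joint torques, N m; "position": TCP position; "ee_rot": TCP orientation; "contact_force": force on the tool from outside, world axes, zero at the start; "ft_torque": the same for the moment, N m; "finger_gap": opening from 0.0 (shut) to 1.0 (fully open); "gripper_force": force on a finger pad.
Only numpy, scipy, OpenCV 4.12 (cv2) and the standard library are available. Lean on these libraries where they do the work, as an engineer would, in place of code of your own. Each camera call takes 0.05 s, during which the arm holds its last target. There are 200 camera calls.

### The job

Lock down the sprung blue cover of the throwing wheel's control box: take the orange-winged quarter-turn stud out of its wooden rest, feel its cross-bar into the slot beneath the hole in the cover, press it in against the spring and turn it a quarter turn clockwise (seen from above) to the stop, so that it latches and holds the cover down when you let go. Do not force it, and leave the two glaze jars and the green cup where they are.

Things in the scene. Friction and masses are not known exactly. Their poses are not given: they have to be found in the camera images.
- control_box: Control box of a throwing wheel: grey enclosure 180 x 150 mm (x by y), fixed to the table, black dial on its front (-x). Origin: centre of its underside; x along the 180 mm side, z up. On top a sprung blue cover plate, 170 x 140 x 4 mm, with a round 42 mm hole in its middle; under the hole sits a brass receptacle that the stud locks into.
- cover_hole (a point): Centre of the cover's hole at the height of the cover's free top (66 mm above the table). Fixed to the box, with the box's axes: it does not move with the cover.
- slot (a point): Centre of the receptacle's upper face, 14 mm below cover_hole; axes of the box. Slot 41 x 10 mm, 6 mm deep, open below. It runs along the box's x only roughly: turned up to 0.55 rad either way about the vertical, each time differently, and not reported. Feel for it (the stud's bar drops in only within about 0.1 rad; else it lands on the face) or look through the hole.
- notches (a point): Centre of the ledges' underside, 20 mm below cover_hole; axes of the box. Below it the bar turns clockwise (from above) 90 degrees from the slot, to two sprung stop posts (0.1 Nm to move them, 1 Nm/rad more). At 90 degrees each ledge has a notch, 14 mm wide and 2.5 mm deep, in its underside: there (within 0.15 rad) the bar rises with the cover's spring and latches.
- cover (a joint): How far the cover is pressed down (m): 0 free, 0.010 at most; it floats on a spring (about 2.5 N to start it, 0.8 N per mm more). The stud's bar is clear below the ledges from 0.0065 on (about 8 N; aim for 0.008). Latched, the cover stays at about 0.004.
- stud: Loose steel stud, about 60 g, upright. Origin: centre of its foot's underside, z up, x along its cross-bar (38 x 7 x 6 mm, at the foot; a half turn makes no difference). Shank 8 mm thick; round flange 54 mm across, 4 mm thick, its underside 19.5 mm above the origin. Its contact forces on box, cover and slot together must stay below 40 N; pressing in and turning need about 10 N and 0.2 Nm.
- stud_wing (a point): Grip point in the stud's orange wing (40 mm long, parallel to the bar and to x; 10 mm thick in y; 26 mm high, standing on the flange). On the stud's axis, 41.5 mm above its origin, 18 mm above the flange's top, 8 mm below the wing's top. Axes as the stud.
- stud_rest: Wooden block 72 x 72 x 30 mm, fixed to the table, with a 45 mm hole, 24 mm deep, in which the stud hangs by its flange at the start (flange underside 30 mm above the table) and can be turned freely. Origin: centre of its underside.
- black_jar: Bystander: glaze jar with a black lid, 48 mm across, 68 mm tall; origin at the centre of its underside.
- pink_jar: Bystander: glaze jar with a pink lid, 48 mm across, 68 mm tall; origin at the centre of its underside.
- green_cup: Bystander: small green pinch cup, 66 mm across, 57 mm tall; origin at the centre of its underside.
Not all that is in view belongs to the job. What is shaped like the stud but purple or yellow is not meant.

How it is judged:
By the outcome, as a careful person would: the job done as asked, in the order asked, and still so for the second after the job is handed in, with the robot touching nothing.
It also fails if it takes over 69 s, if anything falls off the work surface, if the arm or the gripper's body presses on something with over 40 N, if the wrist force passes 120 N, or if a joint passes its speed limit or range.

## Working session

There is one attempt and no reset: what is moved stays moved. The work goes in short steps, each a Python script; the robot and the scene stay as the last script left them, time stands still between calls to the robot, and variables do not carry over. Pictures are saved under pics/ and viewed, at most 10 in all, crops included, and the job is handed in when it is done.

```bash
mkdir -p pics; python3 - <<'E'
from bench import env, kinematics, monitor, eyes, job
import cv2,numpy as np
for n in("top","scene"):
    g=eyes.grab_frame(n); cv2.imwrite(f"pics/{n}0.png",g["frame"][:,:,::-1]); print(n,g["mtx"].tolist(),np.round(g["view"],4).tolist())
s=monitor.sense();print(s["clock"],s["ee_rot"],s["contact_force"],env.hold_point_z)
E
```

```text
top [[450.04544868220245, 0.0, 274.0579693403824], [0.0, 450.04544868220245, 213.57848460789924], [0.0, 0.0, 1.0]] [[0.0258, -0.9996, -0.0099, -0.0865], [-0.983, -0.0235, -0.1823, 0.5263], [0.182, 0.0144, -0.9832, 0.9384], [0.0, 0.0, 0.0, 1.0]]
scene [[403.6557422080328, 0.0, 281.1819349818517], [0.0, 403.6557422080328, 213.6838335475586], [0.0, 0.0, 1.0]] [[-0.6482, -0.7615, -0.0025, 0.2734], [-0.5641, 0.4824, -0.6701, 0.3777], [0.5115, -0.4329, -0.7422, 0.7416], [0.0, 0.0, 0.0, 1.0]]
0.1 [ 9.82118119e-01  1.88264821e-01  1.45574278e-05 -5.97296604e-04] [-0.29332624 -0.16410244 -0.82187657] 0.0187
```

View pics/top0.png

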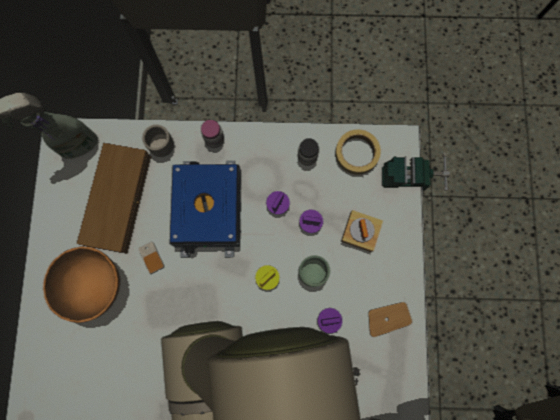

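View pics/scene0.png

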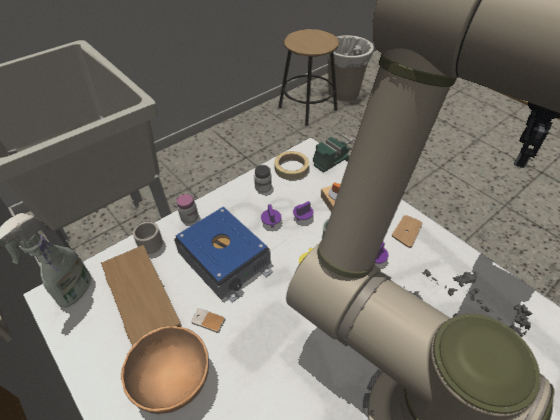

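```bash
cat > h.py <<'E'
from bench import env, kinematics, monitor, eyes, job
import cv2,numpy as np
from scipy.spatial.transform import Rotation as R
def pix2w(g,px,z):
    V=np.array(g["view"]);Rm=V[:3,:3];c=-Rm.T@V[:3,3]
    d=Rm.T@np.linalg.inv(g["mtx"])@np.array([px[0],px[1],1.]); return c+d*(z-c[2])/d[2]
def w2pix(g,p):
    V=np.array(g["view"]);q=np.array(g["mtx"])@(V[:3,:3]@np.asarray(p)+V[:3,3]);return q[:2]/q[2]
def down(a): # tool z down, tool x along world angle a
    return (R.from_euler('z',a)*R.from_euler('x',np.pi)).as_quat()
def yaw(q): x=R.from_quat(q).as_matrix()[:,0]; return np.arctan2(x[1],x[0])
def snap(n,f,k=1):
    g=eyes.grab_frame(n); im=g["frame"][:,:,::-1]; cv2.imwrite(f"pics/{f}.png",im); return g
E
python3 - <<'E'
from h import *
g=eyes.grab_frame("top")
st=pix2w(g,(362,230),.055);rest=pix2w(g,(362,231),.03)
bc=[pix2w(g,p,.066) for p in((172,166),(239,163),(240,244),(170,246))]
print(st,rest,np.mean(bc,0),bc,pix2w(g,(204,203),.06))
s=monitor.sense();print(yaw(s["ee_rot"]))
print(pix2w(g,(314,271),.05),pix2w(g,(311,221),.03))
for a in np.arange(-3,3.2,.5):
    q=kinematics.ik([st[0],st[1],.22],down(a)); print(round(a,1),None if q is None else np.round(q,2))
E
```

```text
[ 0.49550653 -0.26409546  0.055     ] [ 0.49708169 -0.26865539  0.03      ] [0.54226539 0.07564335 0.066     ] [array([0.62594555, 0.15344022, 0.066     ]), array([0.63615079, 0.00628761, 0.066     ]), array([ 0.45745317, -0.00299182,  0.066     ]), array([0.44951206, 0.14583741, 0.066     ])] [0.54581855 0.07951734 0.06      ]
0.37876544994606576
[ 0.40531869 -0.16190683  0.05      ] [ 0.51679392 -0.15571621  0.03      ]
-3.0 [-0.7   0.4   1.4   0.    1.34 -2.41]
-2.5 None
-2.0 [-0.7   0.4   1.4  -0.    1.34  2.87]
-1.5 [-0.7   0.4   1.4  -0.    1.34  2.37]
-1.0 [-0.7   0.4   1.4  -0.    1.34  1.87]
-0.5 [-0.7   0.4   1.4  -0.    1.34  1.37]
0.0 [-0.7   0.4   1.4  -0.    1.34  0.87]
0.5 [-0.7   0.4   1.4  -0.    1.34  0.37]
1.0 [-0.7   0.4   1.4   0.    1.34 -0.13]
1.5 [-0.7   0.4   1.4   0.    1.34 -0.63]
2.0 [-0.7   0.4   1.4   0.    1.34 -1.13]
2.5 [-0.7   0.4   1.4   0.    1.34 -1.63]
3.0 [-0.7   0.4   1.4   0.    1.34 -2.13]
```

```bash
python3 - <<'E'
from h import *
env.reach([.545,.077,.22],down(np.pi)); g=snap("wrist","w1")
print(np.round(g["mtx"],1).tolist(), np.round(g["view"],3).tolist(), w2pix(g,[.5458,.0795,.052]), monitor.sense()["clock"],monitor.sense()["joints"])
E
```

```text
[[352.5, 0.0, 273.2], [0.0, 352.5, 211.4], [0.0, 0.0, 1.0]] [[0.001, 1.0, -0.001, -0.076], [0.962, -0.0, 0.273, -0.557], [0.273, -0.001, -0.962, 0.219], [0.0, 0.0, 0.0, 1.0]] [277.66591467 191.32126848] 2.5667 [-7.38104930e-02  3.77412660e-01  1.43773804e+00 -1.48335526e-04
  1.32637363e+00 -1.64311853e+00]
```

View pics/w1.png

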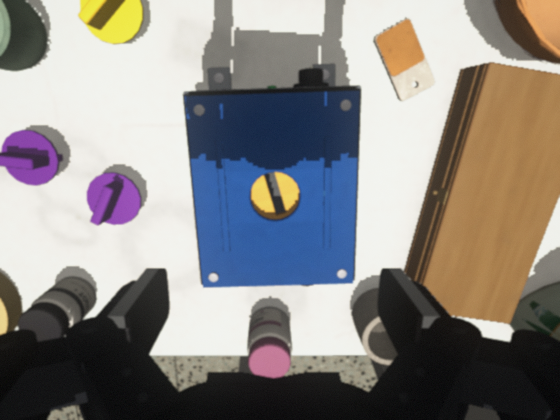

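```bash
cat >> h.py <<'E'
def rect(g,c,z,half,n=400):
    # metric top view: col -> world x, row -> -world y
    W=[(c[0]+a*half,c[1]+b*half,z) for a,b in((-1,1),(1,1),(1,-1),(-1,-1))]
    src=np.float32([w2pix(g,w) for w in W]);dst=np.float32([(0,0),(n,0),(n,n),(0,n)])
    return cv2.warpPerspective(g["frame"][:,:,::-1].copy(),cv2.getPerspectiveTransform(src,dst),(n,n),flags=cv2.INTER_CUBIC)
E
python3 - <<'E'
from h import *
g0=eyes.grab_frame("wrist")
bc=np.array([pix2w(g0,p,.066) for p in((185,92),(360,87),(354,285),(203,287))]);print(bc.round(4).tolist(),bc.mean(0))
env.movel([.575,.077,.16],frame=down(np.pi)) if False else env.reach([.565,.077,.16],down(np.pi))
g=eyes.grab_frame("wrist"); im=g["frame"]
h=cv2.cvtColor(im,cv2.COLOR_RGB2HSV)
br=cv2.inRange(h,(12,90,90),(35,255,255)); n,l,st,ce=cv2.connectedComponentsWithStats(br)
print([ (st[i].tolist(),ce[i].round(1).tolist()) for i in range(1,n) if st[i,4]>80])
A=rect(g,(.5458,.0795),.052,.03); cv2.imwrite("pics/r1.png",np.hstack([A,rect(g,(.5458,.0795),.066,.03)])); print(monitor.sense()["clock"])
E
```

```text
[[0.4615, 0.0051, 0.066], [0.4578, 0.1446, 0.066], [0.6318, 0.1506, 0.066], [0.6339, 0.01, 0.066]] [0.54625677 0.07758154 0.066     ]
[([401, 0, 58, 42, 1669], [429.9, 16.3]), ([447, 18, 113, 323, 21067], [520.2, 213.1]), ([480, 25, 52, 155, 573], [505.1, 102.0]), ([430, 33, 77, 247, 619], [469.4, 151.5]), ([244, 159, 61, 58, 2006], [274.2, 188.7]), ([440, 196, 37, 108, 385], [458.1, 248.5])]
3.025
```

View pics/r1.png

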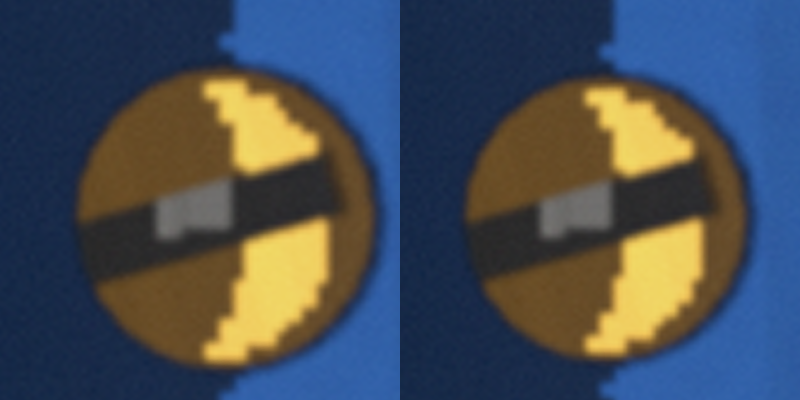

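```bash
python3 - <<'E'
from h import *
env.reach([.52,-.266,.17],down(np.pi))
g=eyes.grab_frame("wrist")
A=[rect(g,(.4965,-.266),z,.045) for z in (.06,.03)]; cv2.imwrite("pics/r2.png",np.hstack(A)); print(monitor.sense()["clock"])
E
```

```text
4.375
```

View pics/r2.png

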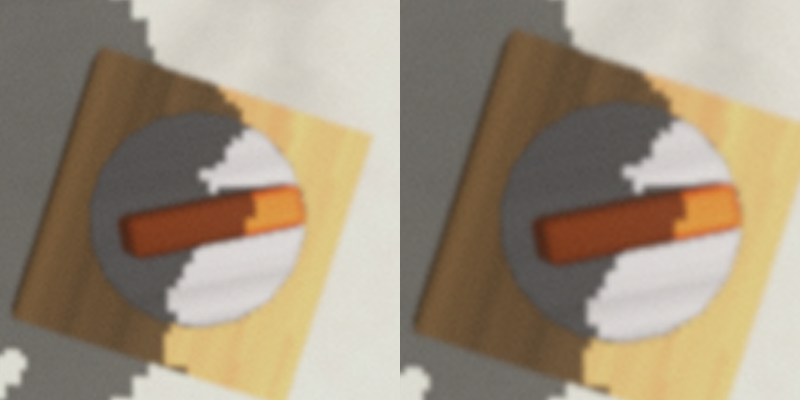

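```bash
python3 - <<'E'
from h import *
a=np.pi+.173-2*np.pi
env.reach([.4998,-.2708,.10],down(a)); env.movel([.4998,-.2708,.0365],.12)
env.close_gripper(60); s=monitor.sense(); print(s["finger_gap"],s["gripper_force"],s["contact_force"],s["position"])
env.movel([.4998,-.2708,.13],.2); env.hold(.2)
s=monitor.sense(); print(s["finger_gap"],s["gripper_force"],s["contact_force"],s["joints"][5])
env.reach([.5466,.0767,.13],down(.268-np.pi)); g=snap("wrist","w3"); s=monitor.sense();print(s["clock"],s["position"],yaw(s["ee_rot"]),s["joints"][5],s["contact_force"])
for z in(.10,.1045-.0): print(w2pix(g,[.5466,.0767,z]))
E
```

```text
0.10092775755506364 59.16390359401703 [-0.2127286  -0.17043996  2.71298995] [ 0.49993005 -0.27091295  0.03674786]
0.10348859568526318 58.76503229141235 [ 0.03731349 -0.47652015  0.31100737] -2.446387894874673
8.3167 [0.54684869 0.07554792 0.12995664] -2.8751835055442743 -1.912020541650071 [ 0.43521038  0.08210284 -0.41515046]
[276.61188548 248.05768598]
[276.6831947  251.33692583]
```

View pics/w3.png

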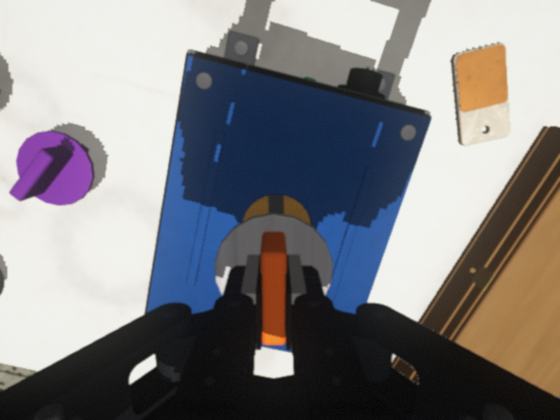

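```bash
python3 - <<'E'
from h import *
g=eyes.grab_frame("wrist"); s=monitor.sense(); p=s["position"]; print(p,s["contact_force"])
X=R.from_quat(s["ee_rot"]).as_matrix()[:,0]
for sg in(-1,1): print(w2pix(g,p+[0,0,-.0025]+sg*.027*X))
for sg in(-1,1): print(w2pix(g,p+[0,0,.0235]+sg*.02*X))
env.movel([.5466,.0767,.085],.08); env.hold(.2)
r=env.movel([.5466,.0767,.068],.02,guard=3); s=monitor.sense(); print(r,s["position"],s["contact_force"],s["ft_torque"],s["clock"])
E
```

```text
[0.54684634 0.07555331 0.12996083] [-0.86278478  0.17613986 -0.84995819]
[274.70627815 323.3344528 ]
[274.98169447 213.07598632]
[274.94151137 345.96727919]
[275.20241506 251.48767295]
True [0.54649471 0.07673421 0.0709194 ] [0.37213963 0.42399058 3.71374539] [ 0.02813961 -0.05727179  0.00284937] 9.95
```

```bash
python3 - <<'E'
from h import *
P=[.5466,.0767,.0645]
r=env.movel(P,.02,guard=12); env.hold(.2); s=monitor.sense(); print(r,s["position"],s["contact_force"].round(2),s["ft_torque"].round(3))
if not r and s["position"][2]<.0655:
  for d in (.15,.3,.5,.7,.9,1.1,1.25,1.4,1.5):
    env.reach(P,down(.268-np.pi-d)); env.hold(.1); s=monitor.sense()
    f=s["contact_force"];t=s["ft_torque"];print(d,round(yaw(s["ee_rot"]),3),s["position"].round(4),f.round(1),t.round(3),round(s["clock"],1))
    if abs(t[2])>.35 or np.linalg.norm(f)>20: print("stop");break
E
```

```text
False [0.54653688 0.07670358 0.06494199] [-3.22  0.03  8.52] [ 0.003  0.399 -0.005]
0.15 -3.024 [0.547  0.0767 0.0651] [-0.1  0.2  7.8] [-0.005  0.254 -0.114] 11.0
0.3 3.109 [0.5471 0.0767 0.0652] [-0.7  0.4  8.2] [-0.071  0.153 -0.076] 11.3
0.5 2.909 [0.5472 0.0767 0.0652] [-0.4 -0.8  8.2] [ 0.013  0.038 -0.062] 11.8
0.7 2.709 [0.5472 0.0767 0.0652] [-0.6 -0.3  7.5] [ 0.045  0.042 -0.072] 12.2
0.9 2.509 [0.5472 0.0767 0.0652] [-0.6 -0.4  7.5] [ 0.077  0.102 -0.131] 12.6
1.1 2.309 [0.5472 0.0767 0.0652] [0.6 1.1 8.3] [ 0.036  0.027 -0.149] 13.0
1.25 2.159 [0.5472 0.0767 0.0652] [0.4 0.2 7.4] [ 0.088 -0.011 -0.092] 13.3
1.4 2.009 [0.5472 0.0768 0.0652] [-0.2  0.3  7.4] [ 0.15   0.094 -0.129] 13.7
1.5 1.909 [0.5473 0.0767 0.0652] [-0.  -0.1  7.8] [ 0.13   0.082 -0.138] 14.1
```

```bash
python3 - <<'E'
from h import *
P=[.5466,.0767,.0642]
for d in (1.54,1.58,1.62,1.66):
    env.reach(P,down(.268-np.pi-d)); env.hold(.2); s=monitor.sense()
    f=s["contact_force"];t=s["ft_torque"];print(d,round(yaw(s["ee_rot"]),3),s["position"].round(4),f.round(1),t.round(3),round(s["clock"],1))
    if t[2]<-.24 or np.linalg.norm(f)>20: print("stop");break
E
```

```text
1.54 1.869 [0.5473 0.0767 0.0649] [0.1 0.5 8.3] [ 0.083  0.08  -0.111] 14.5
1.58 1.829 [0.5473 0.0768 0.0649] [ 0.5 -0.2  8.2] [ 0.132  0.048 -0.112] 15.0
1.62 1.789 [0.5473 0.0768 0.0649] [0.4 1.  8.4] [ 0.146  0.009 -0.146] 15.4
1.66 1.749 [0.5472 0.0767 0.0649] [0.1 0.7 8.9] [ 0.105  0.163 -0.08 ] 15.9
```

```bash
python3 - <<'E'
from h import *
P=[.5466,.0767,.0642]
for d in (1.7,1.74,1.78,1.82):
    env.reach(P,down(.268-np.pi-d)); env.hold(.2); T=[]
    for _ in range(4): env.hold(.05); T.append(monitor.sense()["ft_torque"][2])
    s=monitor.sense(); f=s["contact_force"];t=np.mean(T);print(d,s["position"].round(4),f.round(1),t.round(3),round(s["clock"],1))
    if t<-.22: print("stop");break
g=snap("wrist","w4")
E
```

```text
1.7 [0.547  0.0768 0.0649] [-1.6  0.7  9. ] 0.002 16.5
1.74 [0.547  0.0767 0.0649] [-1.1  0.   8.8] 0.064 17.2
1.78 [0.547  0.0767 0.0649] [-1.8  0.3  9. ] 0.1 17.8
1.82 [0.5469 0.0767 0.0649] [-1.6  0.2  9.4] 0.114 18.5
```

View pics/w4.png

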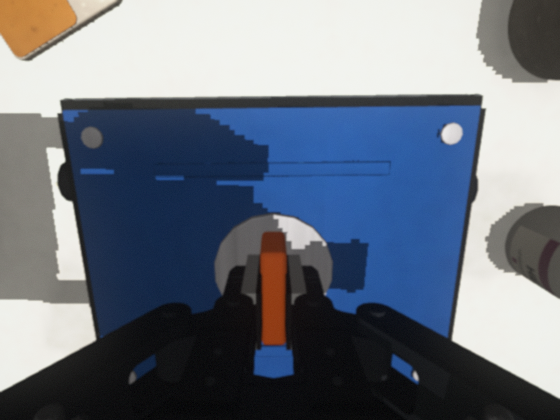

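```bash
python3 - <<'E'
from h import *
q=down(.268-np.pi-1.70)
env.reach([.5466,.0767,.0642],q); env.hold(.2); print(monitor.sense()["ft_torque"].round(3))
for z in (.0655,.0665,.0675,.0685,.0695):
    env.movel([.5466,.0767,z],.02,guard=15); env.hold(.2); s=monitor.sense()
    f=s["contact_force"];print(z,s["position"].round(4),f.round(1),s["ft_torque"].round(3),round(s["clock"],1))
    if f[2]<-3: print("latched");break
E
```

```text
[0.081 0.214 0.254]
0.0655 [0.547  0.0767 0.066 ] [-0.7  1.   7.7] [0.124 0.16  0.222] 19.4
0.0665 [0.547  0.0767 0.0667] [0.7 1.7 5.4] [ 0.118 -0.209  0.205] 19.9
0.0675 [0.5469 0.0767 0.0677] [3.3 2.9 4.4] [ 0.193 -0.626  0.132] 20.3
0.0685 [0.5468 0.0767 0.0686] [5.2 1.5 3.8] [ 0.205 -0.79   0.116] 20.8
0.0695 [0.5467 0.0767 0.0688] [ 7.   1.3 -3.6] [ 0.128 -1.308  0.064] 21.2
latched
```

```bash
python3 - <<'E'
from h import *
env.movel([.5466,.0767,.0683],.02); env.hold(.2); print(monitor.sense()["contact_force"].round(1))
env.release(); env.hold(.2); env.movel([.5466,.0767,.18],.12); env.hold(.2)
g=snap("wrist","w5"); print(monitor.sense()["clock"],w2pix(g,[.5468,.0767,.066]))
E
```

```text
[3.5 1.7 3.7]
23.925 [273.29347458 205.94372259]
```

View pics/w5.png

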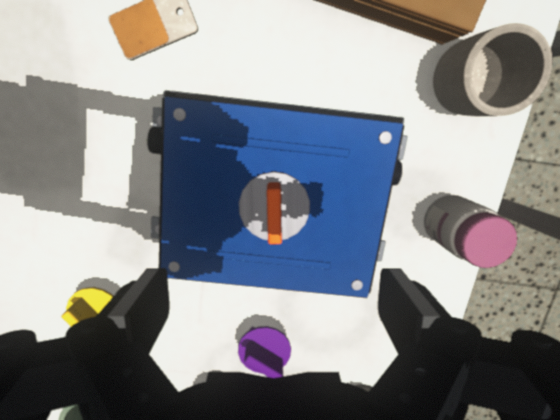

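```bash
python3 - <<'E'
from h import *
g=eyes.grab_frame("wrist")
for z in(.066,.062):
    c=np.array([pix2w(g,p,z) for p in((165,93),(403,120),(370,297),(160,267))]);print(z,np.linalg.norm(c-np.roll(c,-1,0),axis=1).round(4),c.mean(0).round(4))
h=cv2.cvtColor(g["frame"],cv2.COLOR_RGB2HSV);m=cv2.inRange(h,(3,150,60),(18,255,255));m[:,:230]=0;m[:,320:]=0;m[:150]=0;m[260:]=0
pts=np.argwhere(m)[:,::-1]; r=cv2.minAreaRect(pts.astype(np.float32)); b=cv2.boxPoints(r)
w=np.array([pix2w(g,p,.0835) for p in b])
e=np.array([w[1]-w[0],w[2]-w[1]]);L=np.linalg.norm(e,axis=1);print(w.mean(0),L,np.arctan2(e[:,1],e[:,0]))
E
```

```text
0.066 [0.167  0.1397 0.1702 0.1315] [0.5476 0.081  0.066 ]
0.062 [0.1696 0.1419 0.1729 0.1336] [0.5478 0.08   0.062 ]
[0.54717179 0.07569956 0.0835    ] [0.00894958 0.04406988] [ 0.139804   -1.42582772]
```

```bash
python3 -c "
from h import *
print(job.hand_in())"
```

```text
the job is handed in; nothing more can be done
None
```

I took the stud from its rest, inserted it in the slot, pressed and turned it clockwise to the stop. It held against a pull of about 3.6 N and stayed in place after I let go. I handed the job in at about 24 s; no verdict came back, and the final wing angle measured about 0.13 rad past a quarter turn, inside the 0.15 rad latching tolerance.

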